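# Seat the blue rotor in the bench centrifuge and lock it

### The job

Lift the blue rotor out of its wooden stand and seat its tapered shank fully home in the centrifuge's spindle, with the drive slot over the two brass dogs; lower it gently, without ramming or dropping it. Then swing the red-knobbed lock lever all the way over to its locked end, at the back of the machine (away from its front with the small display). Leave the grey rotor and everything else on the bench where it is.

Things in the scene. Friction and masses are not known exactly. Their poses are not given: they have to be found in the camera images.
- blue_rotor_grip (a point): Centre of the black grip bar on top of the loose blue rotor: bar 40 mm long, 12 mm thick, 40 mm high, standing on the middle of a blue disc 90 mm in diameter, 18 mm thick, with 12 dark holes. This point is 20 mm above the disc, 20 mm below the bar's top. z = up the rotor's axis; x = along the bar and also the drive slot below; y = across the bar. The rotor is alike after half a turn.
- blue_rotor_face (a point): Point on the blue rotor's axis 47 mm below the grip point, at the underside of its steel drive flange (42 mm across, 9 mm high, 12 mm wide slot right across its underside); same axes. Below it the shank, 34 mm long, tapers from 24 to 16 mm diameter. With the rotor fully home this point coincides with spindle_face.
- blue_stand: Fixed wooden block 66 x 66 x 45 mm with a plain 33 mm hole down its middle, in which the blue rotor's shank hangs at the start, its flange on the block's top; the blue and grey rotors' stands look alike and swap places. Origin: centre of its underside.
- grey_rotor: A second rotor of the same shape with a grey disc, in the other wooden stand; not to be used. Origin: centre of the shank's tip, z up, x along its grip bar.
- centrifuge: White bench centrifuge, fixed: housing 200 x 190 x 95 mm (x, y, z) with an open round bowl of 130 mm diameter in its top, bowl floor at 38 mm; on its -y side a grey deck 80 mm wide and 45 mm high with the lock lever. Origin: on the bench, under the spindle's axis; z up; -x is its front, with a small display at the top edge.
- spindle_face (a point): Centre of the steel spindle's top face, 75 mm above the bench, at the mouth of its tapered bore (27 mm wide, 37 mm deep, 1 mm play round the seated shank). Two brass dogs, 8 x 8 mm and 7 mm high, stand on the face 18.5 mm either side of the axis. x = from one dog to the other, z = up. The spindle turns freely with slight friction (0.015 N m).
- lock_lever (a joint): Angle of the lock lever, rad: 0 (unlocked) leaning 0.5 rad from upright towards the centrifuge's front (-x), 1.0 (locked, end stop) leaning 0.5 rad towards its +x; it stays where it is left, moved by about 0.9 N at the knob.
- lock_lever_tip (a point): Centre of the lever's red ball knob, 26 mm in diameter, on a 10 mm rod, 70 mm from the pivot.
- lock_lever_pivot (a point): The lever's pivot, fixed on the centrifuge, 145 mm to the -y side of the spindle, 67 mm above the bench; axes parallel to the centrifuge's; the lever swings in the centrifuge's x-z plane. It stands on a block 70 x 50 mm (x, y) whose top is 70 mm above the bench.
- specimen_jar: Jar with green cap, 56 mm diameter, 75 mm tall; bystander. Origin: centre of its underside.
- beaker: Glass beaker, 70 mm diameter, 90 mm tall; bystander. Origin: centre of its underside.
- wash_bottle: White bottle with red cap, 64 mm diameter, 170 mm tall; bystander. Origin: centre of its underside.
- petri_dish: Clear flat dish, 90 mm diameter, 18 mm tall; bystander. Origin: centre of its underside.
- slide_box: Orange slide box, 90 x 160 x 35 mm; bystander. Origin: centre of its underside.
- blue_rotor: The whole blue rotor, 0.3 kg, 101 mm tall; origin at the centre of its shank's tip, axes as those of its grip point. Seated, its disc's top is 102 mm and its grip bar's centre 122 mm above the bench.

How it is judged (in metres and radians):
On the way, in this order (a step that is already met when the one before it is completed fails the run):
1. the blue rotor is fully home in the spindle, its slot over the dogs (horizontal distance between blue_rotor_face and spindle_face below 0.003 m and z of blue_rotor_face in the frame of spindle_face between -0.003 and 0.002 m and angle between blue_rotor_face's own z axis and vertical below 0.06 rad and angle between the x axis of blue_rotor_face and the x axis of spindle_face, either way round below 0.15 rad), for 0.3 s.
2. the lock lever is swung over to locked, the rotor still home (all of step 1 and value of joint lock_lever above 0.85 rad), for 0.2 s.
At the end, for the whole second after the job is handed in: The blue rotor stands in the spindle at rest, within 3 mm of its axis, its flange within 2 mm of the spindle's face, tilted less than 0.06 rad, its slot within 0.15 rad of the dogs' direction; and the lock lever is past 0.85 rad (all of step 2 and linear speed of blue_rotor below 0.02 m/s); the robot touches nothing.
It fails at once if the blue rotor is rammed or dropped onto the centrifuge (more than 60 N) (contact force between blue_rotor and centrifuge above 60 N).
It fails at once if the grey rotor or another thing on the bench is shifted by more than 30 mm (distance of any of grey_rotor, specimen_jar, beaker, wash_bottle, petri_dish, slide_box from where it was at the start of the episode above 0.03 m).
It also fails if it takes over 51 s, if anything falls off the work surface, if the arm or the gripper's body presses on something with over 40 N, if the wrist force passes 120 N, or if a joint passes its speed limit or range.

### The arm

A 6-joint arm with a two-finger parallel gripper is mounted at the origin on the work surface. World frame = base frame: x ahead of the robot, y to its left, z up, the work surface at z = 0. Lengths are in m, angles in degrees, forces in N, time in s.
With the tool pointing down it reaches from about 0.3 to 0.75 m from the base axis. Payload 8.5 kg.
Tool frame: the origin (TCP) lies on the centre line of the jaws, within the pads' length; the fingertips stand 14 mm ahead of it and the grasp point (between the pads) lies 5 mm behind it; z points along the fingers, x is the direction in which the jaws open and shut, and the axes are right-handed (so a half turn about z gives the same grasp; the last joint's range is limited). The gripper opens to 85 mm and grips with 20 to 120 N. Pads are 22 mm wide; open, the fingers measure 114 mm over their backs; the gripper's body (76 mm by 85 mm) begins 54 mm behind the grasp point. The pads swing forward as they close: fully open they stand 13 mm farther back than shut.
Start: joints at [58.768, 21.807, 74.336, -0, 83.858, -12.336], TCP at [0.178, 0.52, 0.219] pointing down, gripper open.
Joint ranges: [-178.18, 178.18], [-50.72, 133.34], [12.68, 142.11], [-81.47, 261.47], [9.98, 163.14], [-165.26, 165.26]. Speed limits (degrees/s): [136.94, 136.94, 180, 180, 180, 180].

### API

Orientations are given as a 3x3 rotation matrix whose columns are the frame's x, y, z axes.
In Python, from rig import * gives the robot as it stands.
- The arm moves only by the shell command python3 -m crank 'ROWS' [FORCE]. ROWS is JSON, one flat list of numbers, 7 for each row, row after row: the turn, a rotation vector about the world's x, y, z in rad, then the shift along the world's x, y, z in m, then the opening in per cent of the stroke, from 0 (shut) to 100 (fully open). A call has 1 to 20 rows; each row shifts and turns the commanded pose from where the row before left it; what a row does not reach is not made up. A row lasts 1/10 s, in which the tool goes at most 50 mm and 8.59 degrees, less where a joint would pass 70% of its speed; a pose out of reach is approached as far as the arm can. A call is refused whole if a number of a shift passes 0.05 or a number of a turn 0.15, either way. A call with a gripper value outside its range is refused whole. The fingers move at their own pace and stop on an object; FORCE is the grip in N (left out, the last holds). Time passes only in rows, so rows that do not move let the fingers close. It gives the time, the measured TCP pose, the force and the opening at its end, in the units of the state.
- observe(): the state, without advancing time (a new reading comes with each control period).
- get_image(name): name is "scene" or "side" or "wrist"; returns a dict with "frame" (384x512x3 uint8, red, green, blue), "fov_y" (degrees; the focal length in pixels is half the picture's height over the tangent of half this angle, whatever the lens; pixels are square), "cx", "cy" (the principal point, pixels), "world_to_cam" (4x4, takes a point from world to camera coordinates). Camera axes: x right, y up, looking along -z (the intrinsics and any distortion apply to the point x, -y, -z); pixel columns grow to the right and rows downward; lengths in m; the calibration is good to about 2 mm. A picture is of the moment at which its call begins. There is no depth.
- close_job(): hands the job in, once; it reports no verdict.
The state is a dict: "time_s": time; "q": joint angles; "qvel": joint speeds; "joint_efforts": joint torques, N m; "position": TCP position; "tool_rot": TCP orientation; "ft_force": force on the tool from outside, world axes, zero at the start; "wrist_torque": the same for the moment, N m; "grip_width": finger opening in m.
Only numpy, scipy, OpenCV 4.12 (cv2) and the standard library are available. Lean on these libraries where they do the work, as an engineer would, in place of code of your own. Each camera call takes 0.05 s, during which the arm holds its last target. There are 200 camera calls.

## Working session

There is one attempt and no reset: what is moved stays moved. The work goes in short steps, Python scripts to look and compute and a shell command to move; the robot and the scene stay as the last step left them, time stands still between calls to the robot, and variables do not carry over. Pictures are saved under pics/ and viewed, about 8 in all and at most 12, crops included, and the job is handed in when it is done.

```bash
ls; mkdir -p pics; cat > h.py <<'E'
from rig import *
import numpy as np, cv2, pickle
def snap(n,tag):
    d=get_image(n); pickle.dump(d,open(f'pics/{tag}.pkl','wb'))
    cv2.imwrite(f'pics/{tag}.png',d['frame'][:,:,::-1]); return d
def load(tag): return pickle.load(open(f'pics/{tag}.pkl','rb'))
def foc(d): return d['frame'].shape[0]/2/np.tan(np.radians(d['fov_y'])/2)
def K(d): f=foc(d); return np.array([[f,0,d['cx']],[0,f,d['cy']],[0,0,1.]])
def proj(d,P):
    P=np.atleast_2d(P); M=np.array(d['world_to_cam']); c=P@M[:3,:3].T+M[:3,3]
    f=foc(d); return np.c_[d['cx']+f*c[:,0]/-c[:,2], d['cy']-f*c[:,1]/-c[:,2]]
def ray(d,u,v):
    M=np.array(d['world_to_cam']);R=M[:3,:3];f=foc(d)
    r=R.T@np.array([(u-d['cx'])/f,-(v-d['cy'])/f,-1]); return -R.T@M[:3,3], r/np.linalg.norm(r)
def atz(d,u,v,z):
    o,r=ray(d,u,v); return o+r*(z-o[2])/r[2]
def tri(*a):
    A=np.zeros((3,3));b=np.zeros(3)
    for d,u,v in a:
        o,r=ray(d,u,v);Q=np.eye(3)-np.outer(r,r);A+=Q;b+=Q@o
    return np.linalg.solve(A,b)
E
python3 - <<'E'
from h import *
for n in ['scene','side','wrist']:
    d=snap(n,n+'0'); print(n,{k:v for k,v in d.items() if k!='frame'})
print(observe())
a,b,c=[load(n+'0')['frame'] for n in ['scene','side','wrist']]
cv2.imwrite('pics/sc.png',cv2.resize(a,(800,600),interpolation=3)[:,:,::-1])
cv2.imwrite('pics/si.png',cv2.resize(b,(800,600),interpolation=3)[:,:,::-1])
E
```

```text
pics
scene {'fov_y': 55.779986653433006, 'cx': 254.26364803184788, 'cy': 194.63253525374336, 'world_to_cam': array([[ 0.41916464,  0.90787285, -0.00823935, -0.18511279],
       [-0.65798187,  0.31001813,  0.68625696,  0.32380317],
       [ 0.62558841, -0.28223331,  0.72731252, -1.55527492],
       [ 0.        ,  0.        ,  0.        ,  1.        ]])}
side {'fov_y': 50.6958706590649, 'cx': 253.77629087390744, 'cy': 191.73442224038317, 'world_to_cam': array([[ 0.68112355, -0.73208093, -0.01132355, -0.42141532],
       [ 0.42819437,  0.38574894,  0.81721927, -0.31250707],
       [-0.59390259, -0.56147597,  0.57621563, -1.03050152],
       [ 0.        ,  0.        ,  0.        ,  1.        ]])}
wrist {'fov_y': 60.768903890291334, 'cx': 255.4339325823298, 'cy': 184.7587250421466, 'world_to_cam': array([[ 0.32350482,  0.94622477, -0.00182214, -0.54945154],
       [-0.90067029,  0.30733874, -0.30714154,  0.03984123],
       [-0.29006491,  0.10100291,  0.9516621 , -0.38087312],
       [ 0.        ,  0.        ,  0.        ,  1.        ]])}
{'time_s': 0.15, 'q': array([ 5.87666326e+01,  2.18328411e+01,  7.43702243e+01,  4.60405521e-04,
        8.38575797e+01, -1.23341038e+01]), 'qvel': array([-0.04607414, -0.0931943 , -0.16249401,  0.02224499, -0.00241098,
       -0.01744517]), 'joint_efforts': array([ 2.03216405e-03, -4.48628318e+01, -2.31343263e+01, -2.20696370e-04,
        3.81716061e-03, -3.21506457e-05]), 'position': array([0.17801693, 0.52016338, 0.21837369]), 'tool_rot': array([[ 3.23905789e-01,  9.46089177e-01, -5.55668085e-04],
       [ 9.46088777e-01, -3.23906182e-01, -9.00904275e-04],
       [-1.03232011e-03, -2.33903228e-04, -9.99999440e-01]]), 'ft_force': array([ 0.25353986, -0.44872506, -0.43227863]), 'wrist_torque': array([0.06182375, 0.00375961, 0.00487357]), 'grip_width': 0.0854544495190313}
```

View pics/sc.png

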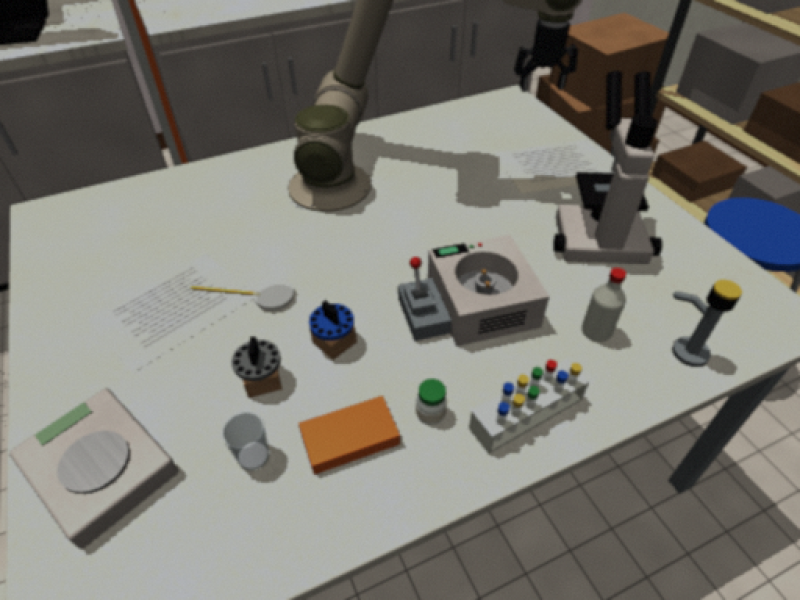

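View pics/si.png

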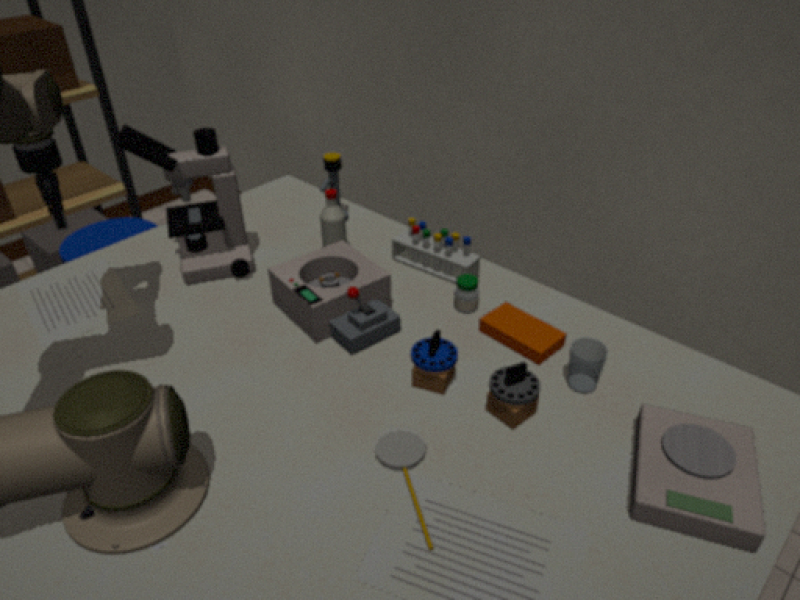

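Scene and side both show the blue rotor (scene ≈(212,205) in original px), the centrifuge (≈(310,179)) and the lever. I'll enlarge them.

```bash
python3 - <<'E'
from h import *
T=[]
for t,(u,v) in [('scene0',(212,208)),('scene0',(303,182)),('side0',(278,230)),('side0',(216,186))]:
    f=load(t)['frame'][v-37:v+38,u-50:u+50]; print(t,u-50,v-37)
    T.append(cv2.resize(f,(400,300),interpolation=cv2.INTER_CUBIC))
m=np.vstack([np.hstack(T[:2]),np.hstack(T[2:])])
m=np.clip(m.astype(float)*1.4,0,255).astype(np.uint8)
cv2.imwrite('pics/crop1.png',m[:,:,::-1])
E
```

```text
scene0 162 171
scene0 253 145
side0 228 193
side0 166 149
```

View pics/crop1.png

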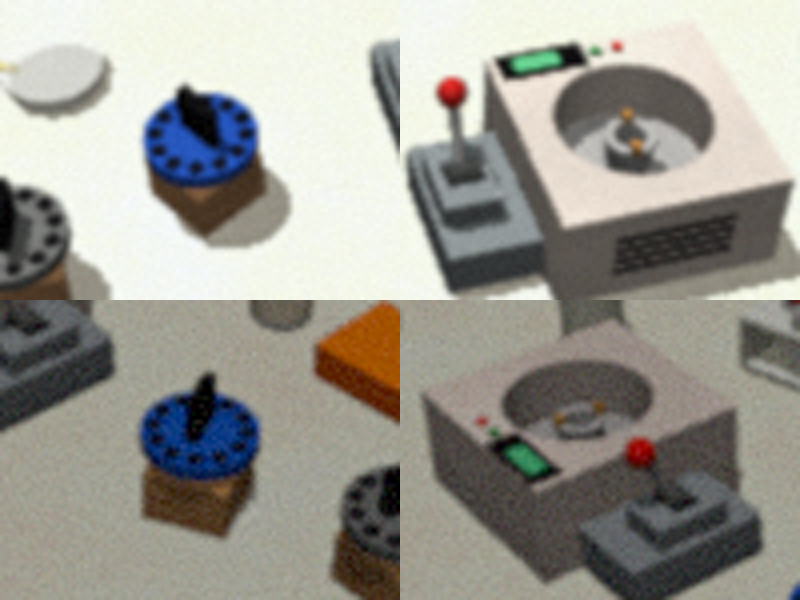

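```bash
cat > m1.py <<'E'
from h import *
from scipy.optimize import least_squares
S,D=load('scene0'),load('side0')
def px(x,y,o): return np.array([(x+.5)/4-.5+o[0],(y+.5)/4-.5+o[1]])
a=lambda x,y:px(x,y,(162,171)); b=lambda x,y:px(x-400,y,(253,145)); c=lambda x,y:px(x,y-300,(228,193)); e=lambda x,y:px(x-400,y-300,(166,149))
p1,p2=a(201,138),c(200,431)
print('rotor disc top',tri((S,*p1),(D,*p2)),atz(S,*p1,.072),atz(D,*p2,.072))
print('bar top', tri((S,*a(190,93)),(D,*c(208,377))))
k=tri((S,*b(452,92)),(D,*e(640,452)));print('knob',k)
for n,u,w in [('dog1',(627,115),(559,418)),('dog2',(636,146),(599,407))]:
    print(n,tri((S,*b(*u)),(D,*e(*w))),atz(S,*b(*u),.082),atz(D,*e(*w),.082))
cs=dict(fr=[b(485,60),e(545,490)],) 
print('corners S z95',*[np.round(atz(S,*b(*q),.095),4) for q in [(485,62),(565,228),(795,182),(690,23)]])
print('corners D z95',*[np.round(atz(D,*e(*q),.095),4) for q in [(423,395),(545,490),(735,408),(600,322)]])
E
python3 m1.py
```

```text
rotor disc top [ 0.52756238 -0.18306835  0.07001578] [ 0.52968296 -0.18409624  0.072     ] [ 0.52580155 -0.18384737  0.072     ]
bar top [ 0.52862072 -0.18743016  0.12289605]
knob [0.50495394 0.01161952 0.13166198]
dog1 [0.54290663 0.15504253 0.08162377] [0.54356504 0.15433103 0.082     ] [0.54271276 0.15521505 0.082     ]
dog2 [0.57779771 0.14255707 0.08169008] [0.57818714 0.14216791 0.082     ] [0.57755842 0.1424476  0.082     ]
corners S z95 [0.4475 0.0712 0.095 ] [0.6422 0.0401 0.095 ] [0.6759 0.2249 0.095 ] [0.4779 0.255  0.095 ]
corners D z95 [0.4756 0.2545 0.095 ] [0.4535 0.0694 0.095 ] [0.6408 0.0396 0.095 ] [0.6636 0.2333 0.095 ]
```

Triangulation checks out: disc top at 70 mm (should be 72), dog spacing 37.1 mm, knob within a few mm of where the model puts it. Spindle is at about (0.560, 0.1488) with the dogs at −19.7°, and the rotor at about (0.528, −0.1835). Moving above the rotor.

```bash
python3 -m crank '[0,0,0.028,0.0194,-0.0391,0.002,100, 0,0,0.028,0.0194,-0.0391,0.002,100, 0,0,0.028,0.0194,-0.0391,0.002,100, 0,0,0.028,0.0194,-0.0391,0.002,100, 0,0,0.028,0.0194,-0.0391,0.002,100, 0,0,0.028,0.0194,-0.0391,0.002,100, 0,0,0.028,0.0194,-0.0391,0.002,100, 0,0,0.028,0.0194,-0.0391,0.002,100, 0,0,0.028,0.0194,-0.0391,0.002,100, 0,0,0.028,0.0194,-0.0391,0.002,100, 0,0,0.028,0.0194,-0.0391,0.002,100, 0,0,0.028,0.0194,-0.0391,0.002,100, 0,0,0.028,0.0194,-0.0391,0.002,100, 0,0,0.028,0.0194,-0.0391,0.002,100, 0,0,0.028,0.0194,-0.0391,0.002,100, 0,0,0.028,0.0194,-0.0391,0.002,100, 0,0,0.028,0.0194,-0.0391,0.002,100, 0,0,0.028,0.0194,-0.0391,0.002,100, 0,0,0,0,0,0,100, 0,0,0,0,0,0,100]' 40
python3 - <<'E'
from h import *
d=snap('wrist','w1'); cv2.imwrite('pics/w1b.png',cv2.resize(d['frame'],(800,600),interpolation=3)[:,:,::-1])
o=observe(); print(o['position'],o['tool_rot'],o['q'])
E
```

```text
time_s: 2.15
position: [0.5272, -0.1839, 0.254]
tool_rot: [[-0.172, 0.985, -0.001], [0.985, 0.172, 0.001], [0.001, -0.001, -1.0]]
ft_force: [-0.7, 0.8, -0.6]
grip_width: 0.0853
[ 0.52697997 -0.18303334  0.25445302] [[-1.73021541e-01  9.84917653e-01 -8.74164685e-04]
 [ 9.84917627e-01  1.73022214e-01  7.63235220e-04]
 [ 9.02973750e-04 -7.28924073e-04 -9.99999327e-01]] [-3.13180342e+01  2.13669874e+01  6.90957987e+01  1.13246625e-02
  8.96027325e+01 -1.31281687e+02]
```

View pics/w1b.png

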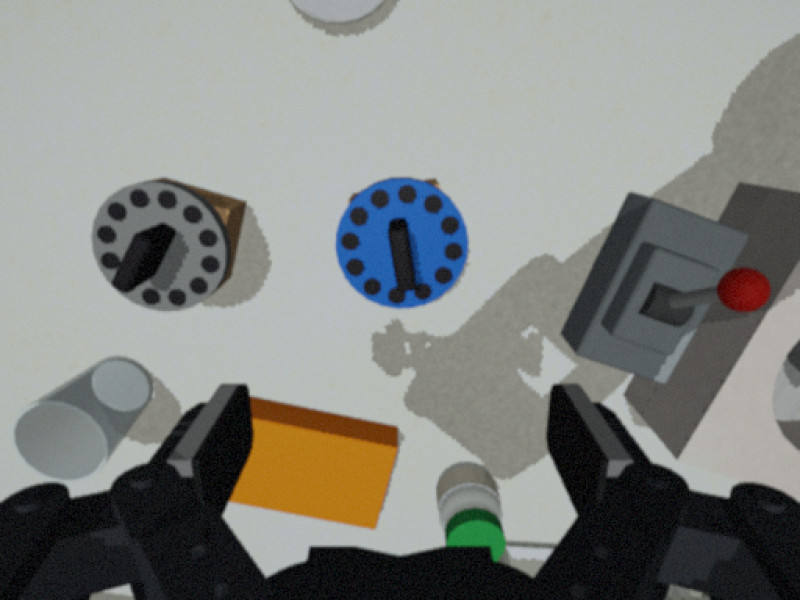

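```bash
python3 - <<'E'
from h import *
d=load('w1'); f=d['frame'][115:197,205:309]; cv2.imwrite('pics/w1c.png',np.clip(cv2.resize(f,None,fx=7,fy=7,interpolation=cv2.INTER_CUBIC).astype(float)*1.5,0,255)[:,:,::-1])
m=cv2.inRange(cv2.cvtColor(d['frame'],cv2.COLOR_RGB2HSV),(100,120,60),(130,255,255))
n,l,s,c=cv2.connectedComponentsWithStats(m); i=1+np.argmax(s[1:,4]); cn=max(cv2.findContours((l==i).astype(np.uint8),0,1)[0],key=cv2.contourArea)
e=cv2.fitEllipse(cv2.convexHull(cn)); print(e, atz(d,*e[0],.070), proj(d,[.5277,-.1835,.072]))
print('cam',-np.array(d['world_to_cam'])[:3,:3].T@np.array(d['world_to_cam'])[:3,3])
E
```

```text
((256.8304138183594, 155.16891479492188), (82.68922424316406, 83.64429473876953), 94.66936492919922) [ 0.52422383 -0.18243049  0.07      ] [[255.26981704 158.59283443]]
cam [ 0.44938051 -0.19726518  0.40953095][ WARN:0@0.078] global loadsave.cpp:1063 imwrite_ Unsupported depth image for selected encoder is fallbacked to CV_8U.
```

View pics/w1c.png

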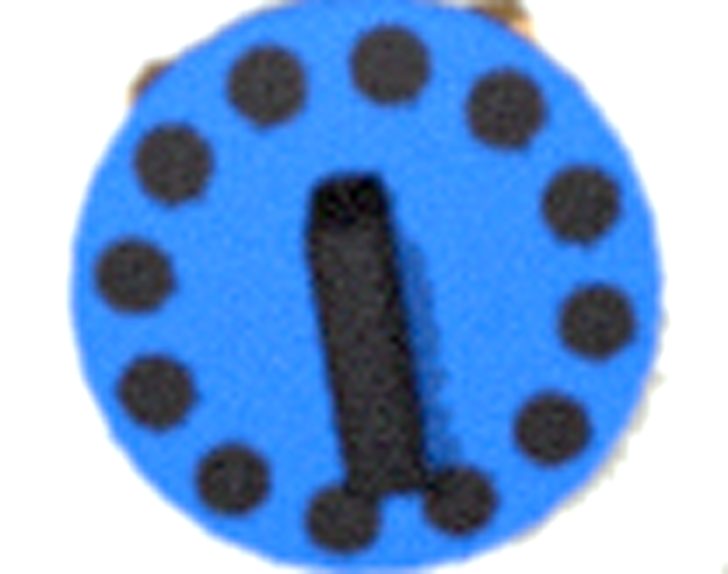

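The bar's top face runs from crop pixel (348,222) to (388,490). The disc is fully visible and centred.

```bash
python3 - <<'E'
from h import *
d=load('w1'); g=lambda x,y:((x+.5)/7-.5+205,(y+.5)/7-.5+115)
A,B=[atz(d,*g(*p),.112) for p in [(348,222),(388,490)]]
print(A,B,(A+B)/2,np.linalg.norm(B-A),np.degrees(np.arctan2(*(B-A)[1::-1])))
b0=g(348,178); print(atz(d,*b0,.072))
# side edges
for p,q in [((308,225),(350,492)),((388,218),(425,488))]:
    A,B=[atz(d,*g(*t),.112) for t in (p,q)]; print(A,np.degrees(np.arctan2(*(B-A)[1::-1])))
# dogs: direction in all
o=observe();R=o['tool_rot'];print(np.degrees(np.arctan2(R[1][0],R[0][0])))
E
```

```text
[ 0.5071561  -0.18801898  0.112     ] [ 0.54264996 -0.17631284  0.112     ] [ 0.52490303 -0.18216591  0.112     ] 0.03737442530546477 18.252931587110194
[ 0.50842231 -0.1879063   0.072     ]
[ 0.50845476 -0.19312939  0.112     ] 18.395689927556756
[ 0.50572768 -0.18293604  0.112     ] 17.87941248614667
99.96354861998653
```

```bash
python3 -m crank '[0,0,0.073,-0.001,0,0,60, 0,0,0.072,0,0,0,60, 0,0,0,0,0,-0.03,60, 0,0,0,0,0,-0.03,60, 0,0,0,0,0,-0.03,60, 0,0,0,0,0,-0.03,60, 0,0,0,0,0,-0.02,60, 0,0,0,0,0,-0.018,60, 0,0,0,0,0,0,60, 0,0,0,0,0,0,60, 0,0,0,0,0,0,0, 0,0,0,0,0,0,0, 0,0,0,0,0,0,0, 0,0,0,0,0,0,0, 0,0,0,0,0,0,0, 0,0,0,0,0,0,0]' 60
```

```text
time_s: 3.8
position: [0.5266, -0.1833, 0.0978]
tool_rot: [[-0.314, 0.949, 0.001], [0.949, 0.314, -0.0], [-0.001, 0.001, -1.0]]
ft_force: [-0.6, 2.3, 5.2]
grip_width: 0.0085
```

```bash
python3 -m crank '[0,0,0,0,0,0,0, 0,0,0,0,0,0.005,0, 0,0,0,0,0,0.01,0, 0,0,0,0,0,0.015,0, 0,0,0,0,0,0.02,0, 0,0,0,0,0,0.03,0, 0,0,0,0,0,0.03,0, 0,0,0,0,0,0.03,0, 0,0,0,0,0,0.01,0, 0,0,0,0,0,0,0, 0,0,0,0,0,0,0]'
python3 - <<'E'
from h import *
for n in ['scene','side','wrist']: snap(n,n+'2')
o=observe(); print(o['position'],o['ft_force'],o['grip_width'],o['wrist_torque'])
R=o['tool_rot']; print(np.degrees(np.arctan2(R[1][0],R[0][0])))
T=[]
for t in ('scene2','side2'):
    d=load(t); u,v=proj(d,o['position'])[0].astype(int); print(t,u-50,v-55)
    T.append(cv2.resize(d['frame'][v-55:v+75,u-50:u+50],(400,520),interpolation=3))
cv2.imwrite('pics/c2.png',np.clip(np.hstack(T)*1.4,0,255).astype(np.uint8)[:,:,::-1])
E
```

```text
time_s: 4.9
position: [0.5258, -0.1832, 0.2453]
tool_rot: [[-0.314, 0.95, -0.002], [0.95, 0.314, 0.001], [0.002, -0.002, -1.0]]
ft_force: [-0.0, -0.7, -3.3]
grip_width: 0.0086
[ 0.52590354 -0.18324147  0.24529277] [ 0.3845203  -0.56012424 -2.23414304] 0.008464702496466164 [ 0.03673704 -0.04253133 -0.02770186]
108.28629356622528
scene2 155 107
side2 228 121
```

View pics/c2.png

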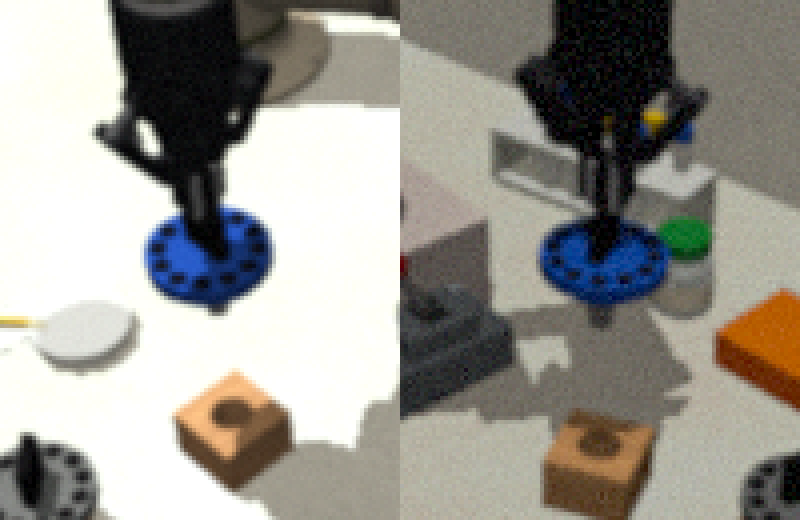

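```bash
cat > rot.py <<'E'
from h import *
import sys
def ell(t):
    d=load(t); m=cv2.inRange(cv2.cvtColor(d['frame'],cv2.COLOR_RGB2HSV),(100,110,40),(130,255,255))
    n,l,s,c=cv2.connectedComponentsWithStats(cv2.morphologyEx(m,3,np.ones((5,5))))
    if t.startswith('wrist'): i=1+np.argmax(s[1:,4])
    else:
        p=proj(d,P-[0,0,.03])[0]; i=min(range(1,n),key=lambda k:np.hypot(*(c[k]-p)) if s[k,4]>150 else 1e9)
    pts=np.argwhere(l==i)[:,::-1].astype(np.int32); h=cv2.convexHull(pts)[:,0]; 
    return d,h
k=sys.argv[1]; o=observe(); P=np.array(o['position'])
# model: hull of disc (radius .045, 18 thick) axis n ; fit centre,x tilt y tilt
from scipy.optimize import least_squares
th=np.linspace(0,2*np.pi,120)
E=[(ell(t+k)) for t in sys.argv[2:]]
def dist(h,hull): return np.array([cv2.pointPolygonTest(hull.astype(np.float32)[:,None],(float(a),float(b)),True) for a,b in h])
def res(p,n=None):
    n=np.array([p[3],p[4],1]);n/=np.linalg.norm(n);a=np.cross(n,[0,1,0]);a/=np.linalg.norm(a);b=np.cross(n,a)
    ring=.045*(np.outer(np.cos(th),a)+np.outer(np.sin(th),b)); out=[]
    for d,h in E:
        q=proj(d,np.vstack([p[:3]+ring,p[:3]-.018*n+ring])).astype(np.float32); H=cv2.convexHull(q)[:,0]
        out+=list(dist(h,H)-.0)
    return np.array(out+[p[3]*20,p[4]*20])
s=least_squares(res,[P[0],P[1],P[2]-.026,0,0],diff_step=1e-4,x_scale=[.01,.01,.01,.1,.1],loss='soft_l1')
print('disc top',s.x.round(4),'rel TCP',(s.x[:3]-P).round(4),'rms px',np.sqrt(np.mean(s.fun**2)).round(2))
E
python3 rot.py 2 scene side; python3 rot.py 2 scene side wrist; python3 rot.py 0 scene side
```

```text
disc top [ 0.5276 -0.1826  0.2221  0.     -0.    ] rel TCP [ 0.0017  0.0007 -0.0232] rms px 1.53
disc top [ 0.5279 -0.1809  0.2183  0.101   0.0457] rel TCP [ 0.002   0.0023 -0.027 ] rms px 1.32
disc top [ 0.5273 -0.1814  0.0756  0.      0.1766] rel TCP [ 0.0014  0.0019 -0.1697] rms px 1.21
```

```bash
python3 -m crank '[0,0,-0.03,0.001,0.015,0,0, 0,0,-0.055,0.003,0.028,0,0, 0,0,-0.06,0.003,0.03,0,0, 0,0,-0.06,0.003,0.03,0,0, 0,0,-0.06,0.003,0.03,0,0, 0,0,-0.06,0.003,0.03,0,0, 0,0,-0.06,0.003,0.03,0,0, 0,0,-0.06,0.003,0.03,0,0, 0,0,-0.06,0.003,0.03,0,0, 0,0,-0.06,0.003,0.03,0,0, 0,0,-0.06,0.003,0.03,0,0, 0,0,-0.038,0.001,0.02,0,0, 0,0,0,0.0008,0,0,0, 0,0,0,0,0,0,0, 0,0,0,0,0,-0.02,0, 0,0,0,0,0,-0.02,0, 0,0,0,0,0,0,0, 0,0,0,0,0,0,0, 0,0,0,0,0,0,0]'
python3 - <<'E'
from h import *
for n in ['scene','side','wrist']: snap(n,n+'3')
o=observe(); print(o['position'],o['ft_force'],o['grip_width'],o['q'])
R=o['tool_rot']; print(np.degrees(np.arctan2(R[1][0],R[0][0])))
T=[]
for t in ('scene3','side3'):
    d=load(t); u,v=proj(d,o['position'])[0].astype(int); print(t,u-40,v-25)
    T.append(cv2.resize(d['frame'][v-25:v+75,u-40:u+40],(400,500),interpolation=3))
cv2.imwrite('pics/c3.png',np.clip(np.hstack(T)*1.4,0,255).astype(np.uint8)[:,:,::-1])
E
python3 rot.py 3 scene side
```

```text
time_s: 6.95
position: [0.5597, 0.1491, 0.208]
tool_rot: [[0.337, 0.941, 0.002], [0.941, -0.337, 0.0], [0.001, 0.002, -1.0]]
ft_force: [0.0, -0.1, -2.9]
grip_width: 0.0082
[0.55942197 0.14942262 0.20766047] [ 0.885253   -0.12368249 -3.50936206] 0.008782933301999368 [ 3.24728503e+00  2.51508856e+01  7.07667761e+01 -1.28612895e-03
  8.39959574e+01 -6.70491369e+01]
70.29657820990774
scene3 274 121
side3 167 119
disc top [ 0.5598  0.1493  0.1863 -0.002   0.1565] rel TCP [ 0.0003 -0.0001 -0.0214] rms px 1.2
```

View pics/c3.png

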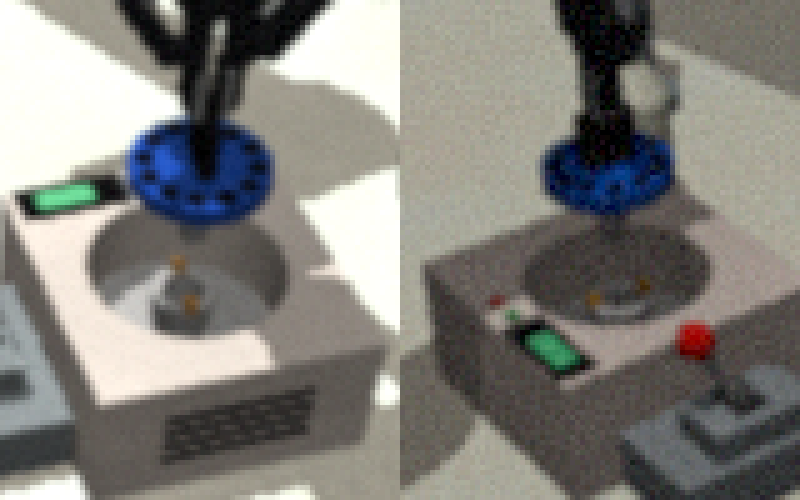

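Rotor hangs over the bowl. Dogs at crop (178,264),(190,305) in scene and (595,298),(643,286) in side; shank tip at about (191,240) and (612,237).

```bash
python3 - <<'E'
from h import *
S,D=load('scene3'),load('side3')
s=lambda x,y:((x+.5)/5-.5+274,(y+.5)/5-.5+121); e=lambda x,y:((x-400+.5)/5-.5+167,(y+.5)/5-.5+119)
a,b=[tri((S,*s(*p)),(D,*e(*q))) for p,q in [((178,264),(595,298)),((190,305),(643,286))]]
print(a,b,(a+b)/2,np.linalg.norm(a-b),np.degrees(np.arctan2(*(b-a)[1::-1])))
print('tip',tri((S,*s(191,238)),(D,*e(612,235))))
t=[.5598,.1493,.121]; print('tip expected px', proj(S,t)-[274,121],proj(D,t)-[167,119])
E
```

```text
[0.54302945 0.1541733  0.08177843] [0.57759106 0.14308528 0.07951623] [0.56031025 0.14862929 0.08064733] 0.03636711205242574 -17.78721775115017
tip [0.56092219 0.14960103 0.1242128 ]
tip expected px [[37.87361544 47.09782078]] [[42.39506791 48.10804524]]
```

```bash
python3 -m crank '[0,0,0,0,-0.0005,-0.01,0, 0,0,0,0,0,-0.01,0, 0,0,0,0,0,-0.01,0, 0,0,0,0,0,-0.01,0, 0,0,0,0,0,-0.004,0, 0,0,0,0,0,-0.003,0, 0,0,0,0,0,-0.003,0, 0,0,0,0,0,-0.003,0, 0,0,0,0,0,-0.003,0, 0,0,0,0,0,-0.003,0, 0,0,0,0,0,-0.003,0, 0,0,0,0,0,0,0, 0,0,0,0,0,0,0]'
```

```text
time_s: 8.4
position: [0.5592, 0.149, 0.1449]
tool_rot: [[0.337, 0.941, 0.0], [0.941, -0.337, -0.0], [0.0, 0.0, -1.0]]
ft_force: [0.3, -0.2, -3.1]
grip_width: 0.0081
```

```bash
python3 -m crank '[0,0,0,0,0,-0.002,0, 0,0,0,0,0,-0.002,0, 0,0,0,0,0,-0.002,0, 0,0,0,0,0,-0.001,0, 0,0,0,0,0,0,0, 0,0,0,0,0,0,0]'
```

```text
time_s: 9.0
position: [0.5591, 0.149, 0.1379]
tool_rot: [[0.337, 0.941, 0.0], [0.941, -0.337, 0.0], [0.0, 0.0, -1.0]]
ft_force: [-0.2, 0.1, -3.3]
grip_width: 0.0085
```

No contact forces yet. I'll continue in 1 mm steps towards 0.1275.

```bash
python3 -m crank '[0,0,0,0,0,-0.001,0, 0,0,0,0,0,-0.001,0, 0,0,0,0,0,-0.001,0, 0,0,0,0,0,-0.001,0, 0,0,0,0,0,0,0]'; python3 -c "
from h import *
o=observe();print(o['position'],o['ft_force'],o['wrist_torque'])"
```

```text
time_s: 9.5
position: [0.559, 0.149, 0.1336]
tool_rot: [[0.337, 0.941, -0.0], [0.941, -0.337, -0.0], [-0.0, -0.0, -1.0]]
ft_force: [0.5, -0.7, -3.3]
grip_width: 0.0083
[0.55902913 0.14903121 0.13364569] [ 0.49037    -0.65931989 -3.26834842] [ 0.0169616  -0.0597075  -0.03227814]
```

```bash
python3 -m crank '[0,0,0,0,0,-0.001,0, 0,0,0,0,0,-0.001,0, 0,0,0,0,0,0,0]';python3 -m crank '[0,0,0,0,0,-0.001,0, 0,0,0,0,0,-0.001,0, 0,0,0,0,0,0,0]'
```

```text
time_s: 9.8
position: [0.559, 0.149, 0.1317]
tool_rot: [[0.337, 0.941, -0.0], [0.941, -0.337, -0.0], [-0.0, -0.0, -1.0]]
ft_force: [-0.2, 0.5, -3.2]
grip_width: 0.008
time_s: 10.1
position: [0.559, 0.1491, 0.1297]
tool_rot: [[0.337, 0.941, -0.0], [0.941, -0.337, -0.0], [-0.0, -0.0, -1.0]]
ft_force: [-0.2, -0.4, -3.5]
grip_width: 0.0086
```

```bash
python3 -m crank '[0,0,0,0,0,-0.001,0, 0,0,0,0,0,-0.001,0, 0,0,0,0,0,0,0]';python3 -m crank '[0,0,0,0,0,-0.001,0, 0,0,0,0,0,0,0]'
```

```text
time_s: 10.4
position: [0.5592, 0.1491, 0.1279]
tool_rot: [[0.337, 0.941, 0.0], [0.941, -0.337, 0.0], [0.0, 0.0, -1.0]]
ft_force: [-0.3, -0.4, -1.9]
grip_width: 0.0084
time_s: 10.6
position: [0.5596, 0.1494, 0.1277]
tool_rot: [[0.337, 0.942, 0.002], [0.942, -0.337, 0.001], [0.001, 0.002, -1.0]]
ft_force: [-0.1, 1.4, 4.4]
grip_width: 0.0084
```

Contact came at TCP 0.1277, and the seated height is predicted at 0.1278 (dog-top contact would be at 0.1348), so it's home. Releasing and backing straight up.

```bash
python3 -m crank '[0,0,0,0,0,0,5, 0,0,0,0,0,0,15, 0,0,0,0,0,0,30, 0,0,0,0,0,0,40, 0,0,0,0,0,0,40, 0,0,0,0,0,0,40, 0,0,0,0,0,0.01,40, 0,0,0,0,0,0.03,40, 0,0,0,0,0,0.04,40, 0,0,0,0,0,0.04,40, 0,0,0,0,0,0.02,40, 0,0,0,0,0,0,40]'
python3 - <<'E'
from h import *
for n in ['scene','side','wrist']: snap(n,n+'4')
o=observe(); print(o['position'],o['ft_force'])
T=[]
for t in ('scene4','side4','wrist4'):
    d=load(t); u,v=proj(d,[.56,.149,.1])[0].astype(int); u=max(u,60)
    print(t,u-60,v-60); k=44 if t[0]!='w' else 60
    T.append(cv2.resize(d['frame'][max(v-k,0):v+k,u-k:u+k],(400,400),interpolation=3) if t[0]!='w' else cv2.resize(d['frame'],(533,400),interpolation=3))
m=np.hstack(T[:2]+[]); cv2.imwrite('pics/c4.png',np.clip(m*1.4,0,255).astype(np.uint8)[:,:,::-1])
d=load('wrist4');print(proj(d,[.56,.149,.1]))
E
```

```text
time_s: 11.8
position: [0.56, 0.1491, 0.2708]
tool_rot: [[0.337, 0.942, 0.007], [0.942, -0.337, 0.0], [0.003, 0.007, -1.0]]
ft_force: [1.0, 0.9, -0.6]
grip_width: 0.0339
[0.55866039 0.14899173 0.26593095] [-0.62418913  0.40616471  0.05890967]
scene4 251 112
side4 149 112
wrist4 195 102
[[255.77164265 162.41195302]]
```

View pics/c4.png

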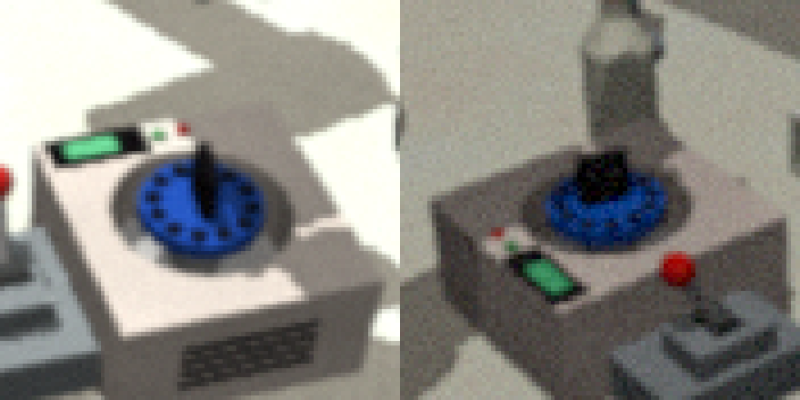

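Rotor is seated level, in the bowl. Next the lever: knob at about (0.505, 0.011), pushed along (0.988, −0.156). I'll stage the closed fingers 50 mm in front of it.

```bash
python3 rot.py 4 scene side; python3 -m crank '[0,0,0,-0.026,-0.0325,0,0, 0,0,0,-0.026,-0.0325,0,0, 0,0,0,-0.026,-0.0325,0,0, 0,0,0,-0.026,-0.0325,0,0, 0,0,0,0,0,0,0, 0,0,0,0,0,-0.04,0, 0,0,0,0,0,-0.04,0, 0,0,0,0,0,-0.03,0, 0,0,0,0,0,-0.02,0, 0,0,0,0,0,-0.009,0, 0,0,0,0,0,0,0, 0,0,0,0,0,0,0]'
python3 - <<'E'
from h import *
T=[]
for n in ['scene','side']:
    d=snap(n,n+'5'); u,v=proj(d,[.52,.01,.13])[0].astype(int)
    T.append(cv2.resize(d['frame'][v-50:v+50,u-50:u+50],(400,400),interpolation=3))
cv2.imwrite('pics/c5.png',np.clip(np.hstack(T)*1.4,0,255).astype(np.uint8)[:,:,::-1])
E
```

```text
disc top [0.5613 0.1515 0.1016 0.5741 0.6335] rel TCP [ 0.0027  0.0025 -0.1643] rms px 3.45
time_s: 13.15
position: [0.4556, 0.0191, 0.1283]
tool_rot: [[0.337, 0.942, 0.001], [0.942, -0.337, -0.0], [0.0, 0.001, -1.0]]
ft_force: [0.2, -0.8, -0.4]
grip_width: -0.0001
```

View pics/c5.png

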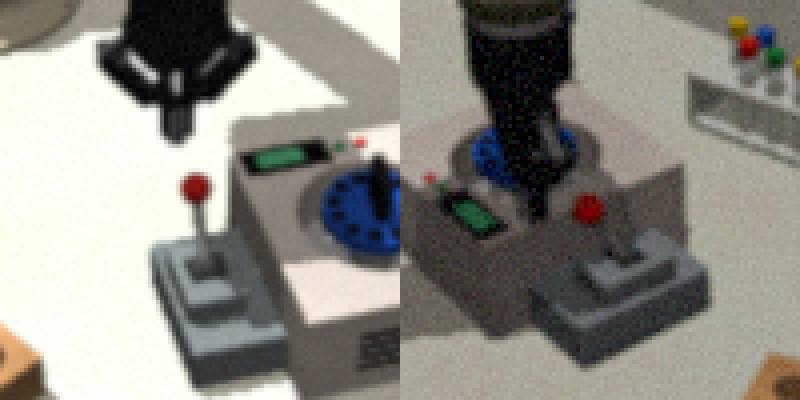

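```bash
python3 -m crank '[0,0,0,0.01,-0.0016,0,0, 0,0,0,0.01,-0.0016,0,0, 0,0,0,0.008,-0.0013,0,0, 0,0,0,0.008,-0.0013,0,0, 0,0,0,0.008,-0.0013,0,0, 0,0,0,0.008,-0.0013,0,0, 0,0,0,0.008,-0.0013,0,0, 0,0,0,0.008,-0.0013,0,0, 0,0,0,0.005,-0.0008,0,0, 0,0,0,0.005,-0.0008,0,0, 0,0,0,0,0,0,0]'
python3 -m crank '[0,0,0,0.003,-0.0005,0,0, 0,0,0,0.003,-0.0005,0,0, 0,0,0,0,0,0,0]'
```

```text
time_s: 14.35
position: [0.5407, 0.0048, 0.1352]
tool_rot: [[0.337, 0.941, 0.022], [0.941, -0.337, -0.004], [0.003, 0.022, -1.0]]
ft_force: [5.5, -1.8, 40.7]
grip_width: -0.0
time_s: 14.65
position: [0.5461, 0.0039, 0.1344]
tool_rot: [[0.337, 0.941, 0.021], [0.941, -0.337, -0.004], [0.003, 0.021, -1.0]]
ft_force: [7.0, -1.2, 35.7]
grip_width: 0.0
```

Upward force of 40 N means the fingertip is riding on something. I'll raise it and look.

```bash
python3 -m crank '[0,0,0,0,0,0.01,0, 0,0,0,0,0,0,0, 0,0,0,0,0,0,0]'
python3 - <<'E'
from h import *
T=[]
for n in ['scene','side']:
    d=snap(n,n+'6'); u,v=proj(d,[.54,.01,.13])[0].astype(int); print(n,u-40,v-40)
    T.append(cv2.resize(d['frame'][v-40:v+40,u-40:u+40],(400,400),interpolation=3))
cv2.imwrite('pics/c6.png',np.clip(np.hstack(T)*1.6,0,255).astype(np.uint8)[:,:,::-1])
E
```

```text
time_s: 14.95
position: [0.5389, 0.0055, 0.1372]
tool_rot: [[0.337, 0.941, -0.001], [0.941, -0.337, 0.0], [-0.0, -0.001, -1.0]]
ft_force: [0.6, 0.0, -0.5]
grip_width: -0.0001
scene 230 135
side 194 142
```

View pics/c6.png

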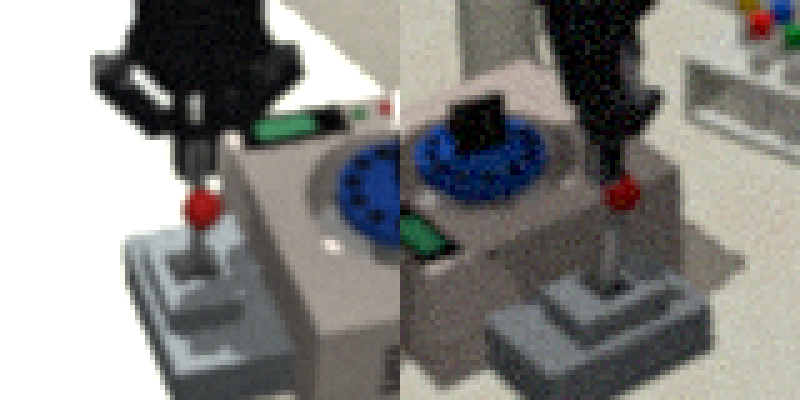

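```bash
python3 - <<'E'
from h import *
S,D=load('scene6'),load('side6')
k=tri((S,(203.5)/5-.5+230,209.5/5-.5+135),(D,221.5/5-.5+194,194.5/5-.5+142)); v=k-np.array([.5373,.0056,.067]); a=v@[.988,-.156,0]
print(k,a,v[2],np.arctan2(a,v[2])+.5)
E
python3 -m crank '[0,0,0,-0.02,0.003,0,0, 0,0,0,-0.015,0.002,0,0, 0,0,0,0,0,-0.02,0, 0,0,0,0,0,-0.005,0, 0,0,0,0,0,0,0, 0,0,0,0,0,0,0]'
```

```text
[0.55109381 0.00433737 0.13573424] 0.013825256260113997 0.06873424328050742 0.6984921800766226
time_s: 15.65
position: [0.5045, 0.0103, 0.113]
tool_rot: [[0.337, 0.941, -0.0], [0.941, -0.337, -0.0], [-0.0, -0.0, -1.0]]
ft_force: [-0.3, -0.6, 1.3]
grip_width: -0.0002
```

```bash
python3 -m crank '[0,0,0,0.007,-0.0011,0,0, 0,0,0,0.006,-0.001,0,0, 0,0,0,0.006,-0.001,0,0, 0,0,0,0.004,-0.0006,0,0, 0,0,0,0.003,-0.0005,0,0, 0,0,0,0,0,0,0]'; python3 -m crank '[0,0,0,0.003,-0.0005,0,0, 0,0,0,0,0,0,0]'
```

```text
time_s: 16.25
position: [0.5304, 0.0062, 0.1127]
tool_rot: [[0.337, 0.941, -0.0], [0.941, -0.337, -0.0], [-0.0, -0.0, -1.0]]
ft_force: [-0.1, 0.2, -0.8]
grip_width: 0.0002
time_s: 16.45
position: [0.5332, 0.0057, 0.1128]
tool_rot: [[0.337, 0.941, -0.0], [0.941, -0.337, 0.0], [0.0, -0.0, -1.0]]
ft_force: [0.5, 0.1, -0.2]
grip_width: 0.0003
```

```bash
python3 -m crank '[0,0,0,0.003,-0.0005,0,0, 0,0,0,0.003,-0.0005,0,0, 0,0,0,0,0,0,0]'; python3 -m crank '[0,0,0,0.003,-0.0005,0,0, 0,0,0,0,0,0,0]'
python3 - <<'E'
from h import *
T=[]
for n in ['scene','side']:
    d=snap(n,n+'7'); u,v=proj(d,[.55,.005,.13])[0].astype(int); print(n,u-40,v-40)
    hsv=cv2.cvtColor(d['frame'],cv2.COLOR_RGB2HSV); m=cv2.inRange(hsv,(0,150,50),(8,255,255))|cv2.inRange(hsv,(172,150,50),(180,255,255))
    m[:,:u-30]=0;m[:,u+30:]=0;m[:v-30]=0;m[v+30:]=0
    q=cv2.moments(m,True);p=(q['m10']/q['m00'],q['m01']/q['m00']);print(p,q['m00']);T.append((d,*p))
k=tri(*T); v=k-np.array([.5373,.0056,.067]); a=v@[.988,-.156,0]
print(k,a,v[2],np.arctan2(a,v[2])+.5)
E
```

```text
time_s: 16.75
position: [0.5395, 0.0047, 0.1128]
tool_rot: [[0.337, 0.941, 0.0], [0.941, -0.337, -0.0], [0.0, 0.0, -1.0]]
ft_force: [-0.4, 0.5, 0.1]
grip_width: -0.0002
time_s: 16.95
position: [0.5425, 0.0042, 0.1128]
tool_rot: [[0.337, 0.941, 0.0], [0.941, -0.337, -0.0], [0.0, 0.0, -1.0]]
ft_force: [-0.2, -0.5, -0.3]
grip_width: -0.0
scene 230 137
(271.3243243243243, 181.05405405405406) 37.0
side 197 141
(242.48275862068965, 178.82758620689654) 29.0
[ 5.68737101e-01 -1.21022519e-05  1.34237085e-01] 0.03193534332399896 0.06723708527290118 0.9434207635447759
```

```bash
python3 -m crank '[0,0,0,0.002,-0.0003,0,0, 0,0,0,0,0,0,0]'; python3 -m crank '[0,0,0,0.002,-0.0003,0,0, 0,0,0,0,0,0,0]' ; python3 -m crank '[0,0,0,0.001,-0.0002,0,0, 0,0,0,0,0,0,0]' 
```

```text
time_s: 17.25
position: [0.5442, 0.0039, 0.1128]
tool_rot: [[0.337, 0.941, -0.0], [0.941, -0.337, 0.0], [0.0, -0.0, -1.0]]
ft_force: [-0.3, 0.8, -1.0]
grip_width: 0.0001
time_s: 17.45
position: [0.5452, 0.0038, 0.1126]
tool_rot: [[0.337, 0.942, -0.003], [0.942, -0.337, 0.0], [-0.001, -0.003, -1.0]]
ft_force: [-3.9, 1.2, 2.5]
grip_width: 0.0001
time_s: 17.65
position: [0.5454, 0.0038, 0.1125]
tool_rot: [[0.337, 0.942, -0.005], [0.942, -0.337, 0.001], [-0.001, -0.005, -1.0]]
ft_force: [-8.3, 1.0, 2.3]
grip_width: -0.0001
```

End stop reached: the reaction rises with almost no motion. I'll back off, retreat upwards and make a final check.

```bash
python3 -m crank '[0,0,0,-0.01,0.0016,0,0, 0,0,0,-0.03,0.005,0,0, 0,0,0,-0.03,0.005,0,0, 0,0,0,-0.02,0,0.03,0, 0,0,0,-0.02,0,0.04,0, 0,0,0,-0.02,0,0.04,0, 0,0,0,-0.02,-0.03,0.02,0, 0,0,0,0,-0.04,0,0, 0,0,0,0,0,0,0, 0,0,0,0,0,0,0]'
python3 - <<'E'
from h import *
T=[];C=[]
for n in ['scene','side']:
    d=snap(n,n+'8'); u,v=proj(d,[.55,.005,.13])[0].astype(int)
    hsv=cv2.cvtColor(d['frame'],cv2.COLOR_RGB2HSV); m=cv2.inRange(hsv,(0,150,50),(8,255,255))|cv2.inRange(hsv,(172,150,50),(180,255,255))
    m[:,:u-25]=0;m[:,u+25:]=0;m[:v-25]=0;m[v+25:]=0
    q=cv2.moments(m,True);p=(q['m10']/q['m00'],q['m01']/q['m00']);print(p,q['m00']);T.append((d,*p))
    a,b=proj(d,[.56,.09,.1])[0].astype(int); print(n,a-50,b-50)
    C.append(cv2.resize(d['frame'][b-50:b+50,a-50:a+50],(400,400),interpolation=3))
cv2.imwrite('pics/c8.png',np.clip(np.hstack(C)*1.5,0,255).astype(np.uint8)[:,:,::-1])
k=tri(*T); v=k-np.array([.5373,.0056,.067]); a=v@[.988,-.156,0]
print(k,a,v[2],np.arctan2(a,v[2])+.5); print(observe()['ft_force'],observe()['time_s'])
E
```

```text
time_s: 18.65
position: [0.3969, -0.0553, 0.2429]
tool_rot: [[0.339, 0.941, 0.001], [0.941, -0.339, -0.0], [0.0, 0.001, -1.0]]
ft_force: [-0.9, -0.3, -0.6]
grip_width: -0.0002
(271.5833333333333, 181.75) 48.0
scene 245 128
(242.73684210526315, 179.68421052631578) 38.0
side 171 128
[5.69372934e-01 2.28919052e-04 1.31045483e-01] 0.03252594722989269 0.06404548295444437 0.969913439384768
[ 0.15707693 -0.16513182 -0.75751322] 18.75
```

View pics/c8.png

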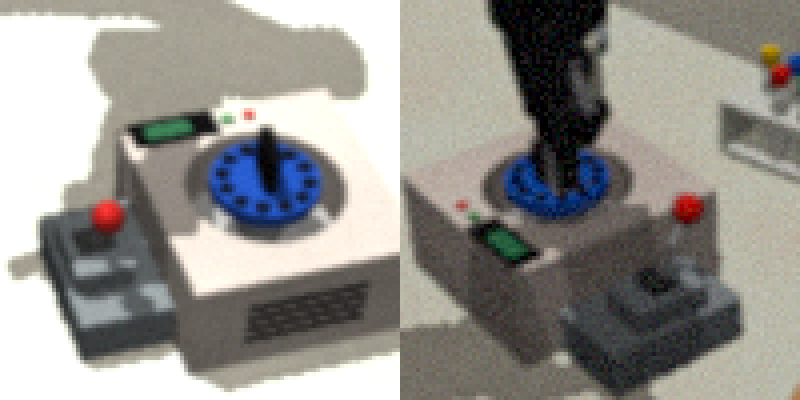

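```bash
python3 - <<'E'
from h import *
d=load('scene8'); print('disc top at z=.102:',atz(d,266/4-.4+245,180/4-.4+128,.102))
close_job()
E
```

```text
disc top at z=.102: [0.56024094 0.14849927 0.102     ]
the job is handed in; nothing more can be done
```

The blue rotor is seated in the spindle and the lock lever is at its locked end. The job was handed in at about 18.8 s of the 51 s allowed; no verdict is reported.

**Rotor:**
- I lowered it in 1–2 mm steps. The force reading stayed flat until contact at TCP height 0.1277 m. Fully home predicts 0.1278 m, while resting on top of the dogs would have been 0.1348 m.
- After release, the scene image puts the disc centre at (0.5602, 0.1485). That is within about 1 mm of the measured spindle axis, if the disc is at its seated height.

**Lever:**
- It met the end stop with a reaction of about 8 N. The camera afterwards put it at 0.97 rad.
- The robot was clear and touching nothing at hand-in.

**Checks that failed or disagreed:**
- **First lever push:** the fingertip rode up on the knob with about 41 N upward, and the lever stopped near 0.70 rad. I backed off and pushed lower down, with hardly any vertical force. If fingertip contact counts as the arm or gripper pressing on something, that touches the 40 N limit.
- **Grip reading:** it showed 8.5 mm on the 12 mm bar, but the hold was firm.
- **Disc fit after release:** the automatic outline fit was poor (3.5 px error), so I don't rely on its tilt. By eye the disc sits level.
- **Other objects:** the grey rotor and the rest were never approached with the arm low, but I did not measure their positions again at the end.

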